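Bring the sprung drying carriage to its mark

ROBOT

A 6-joint arm with a two-finger parallel gripper is mounted at the origin on the work surface. World frame = base frame: x ahead of the robot, y to its left, z up, the work surface at z = 0. Lengths are in m, angles in rad, forces in N, time in s.
With the tool pointing down it reaches from about 0.375 to 0.9 m from the base axis. Payload 3.1 kg.
Tool frame: the origin (TCP) lies between the finger pads; the fingertips stand 8 mm ahead of it and the grasp point (between the pads) lies 11 mm behind it; z points along the fingers, y is the line along which they close (so a half turn about z gives the same grasp; the last joint's range is limited). The gripper opens to 87 mm and grips with 3 to 60 N. Pads are 19 mm wide; open, the fingers measure 117 mm over their backs; the gripper's body (75 mm by 190 mm) begins 51 mm behind the grasp point.
Start: joints at [-1.373, 0.527, 1.433, -0, 1.181, -0.178], TCP at [0.229, -0.581, 0.231] pointing down, gripper open.
Joint ranges: [-3.08, 3.08], [-0.75, 2.2], [0.22, 2.44], [-1.43, 4.57], [0, 2.65], [-2.85, 2.85]. Speed limits (rad/s): [2.79, 2.79, 3.14, 3.14, 3.14, 3.14].

INTERFACE

Orientations are given as a unit quaternion [x, y, z, w].
In Python, from rig import robot gives the robot as it stands.
- The arm moves only by the tool move_arm, never from a script. Its argument "motion" is text: rows parted by semicolons, each of 5 numbers parted by spaces: the opening, from -1 (shut) to 1 (fully open), then the shift along the tool's x, y, z normalised to -1 to 1, where 1 is 0.2 m, then the turn about the tool's z normalised to -1 to 1, where 1 is pi rad. A call has 1 to 12 rows; each row is the pose to reach, as a shift and turn from the pose commanded when the call began, along the tool's axes at that moment, turning the shorter way round; what a row does not reach only later rows make up. A row lasts 1/12 s, in which the tool goes at most 41.7 mm and 7.16 degrees, less where a joint would pass 70% of its speed; a pose out of reach is approached as far as the arm can. A call with a number of a shift or a turn outside -1 to 1 is refused whole. A call with a gripper value outside its range is refused whole. The fingers move at their own pace and stop on an object; "newtons" is the grip in N (left out, the last holds). Time passes only in rows, so rows that repeat a pose let the fingers close. It gives the time, the measured TCP pose, the force, the opening and the grip force at its end, in the units of the state.
- robot.get_obs(): the state, without advancing time (a new reading comes with each control period).
- robot.camera(name): name is "scene" or "top" or "wrist"; returns (picture, depth): 480x640x3 uint8, red, green, blue; 480x640 float32, m along the optical axis (not along the pixel's ray), 0 where there is no reading.
- robot.camera_model(name): a dict with "mtx" (3x3 intrinsics, pixels), "position" and "attitude" of the camera in the world. Camera axes: x right, y down, z forward; pixel columns grow to the right and rows downward; lengths in m; the calibration is good to about 2 mm. A picture is of the moment at which its call begins: read the wrist's pose just before it. camera_model takes no time and is no camera call; for the wrist camera it gives the pose at the moment of the call.
- robot.hand_in(): hands the job in; it is judged then, once.
The state is a dict: "time": time; "q": joint angles; "joint_velocities": joint speeds; "joint_torque": joint torques, N m; "position": TCP position; "tool_rot": TCP orientation; "ft_force": force on the tool from outside, world axes, zero at the start; "moment": the same for the moment, N m; "grip_width": finger opening in m; "grip_force": force on a finger pad.
Only numpy, scipy, OpenCV 4.12 (cv2) and the standard library are available. Lean on these libraries where they do the work, as an engineer would, in place of code of your own. Each camera call takes 0.05 s, during which the arm holds its last target. There are 200 camera calls.

TASK

Using only its sprung push grip, run the drying carriage with the sherd up the sloping rails until the fin at its nose stands level with the index pin, bring it to rest there without touching the end stop just beyond, and keep it there, still, for at least six seconds. Keep it below a quarter of a metre per second, do not touch the tray or its load, and leave the other things on the counter alone. Finish while still holding the grip, with the carriage standing motionless at the pin.

Things in the scene. Friction and masses are not known exactly. Their poses are not given: they have to be found in the camera images.
- rack: fixed slatted teak rack, 280 (x) x 720 (y) mm, bed about 62 mm above the counter; origin on the counter under its middle. Two rails run along its own y axis and rise towards +y by 0.008 rad (half a degree); +y is the carriage's way to the mark.
- carriage (a joint): travel (m) of the carriage up the rails, along rack +y; 0 = its lower end, where it starts, held by the slope; largest 0.36. Ball-bearing wheels: drag about 0.04 N s/m, no sticking. Mass of carriage, tray and load nominally 2.35 kg, unknown by -30 to +40 %. Let go, it rolls back down.
- tray: teak tray on the carriage, 160 (x) x 300 (y) mm, rim top 116 mm above its origin, with a black-figure sherd on two cream plaster cones (top about 150 mm), all fixed (rubber mounts, under 2 mm give). Origin below its middle, at about counter level; y axis along the travel. Along its near (-x) side, at x = -125 mm, lies a spring tube 18 mm thick, 300 mm long, on two end brackets.
- push_grip: sprung push grip on the tray's near side: black upright post 26 (x) x 30 (y) mm on a foot block 34 x 40 x 26 mm that slides along the spring tube. Origin in the tube's axis, post top 74 mm above it. 0.15 kg, tied to the carriage by springs only: 4 N/m in total, both ways, damping 0.08 N s/m. Rests at the tray's middle; moves 120 mm either way along the tray's y.
- grip_mid (a point): point on the post to take hold of, 50 mm above the grip's origin, 24 mm below the post's top; pinch across the 30 mm (y) width from above. With the grip held still the carriage swings freely about it, period about 4.8 s (4 to 5.7), dying down very slowly, and hangs back down the slope by mass x 9.81 x 0.008 / 4, nominally 46 mm.
- fin (a point): leading (+y) edge of the thin upright metal fin (35 mm wide, 4 mm thick) at the tray's nose on the far (+x) side; fixed to the carriage. Its y axis is along the travel.
- nose (a point): middle of the tray's leading end face, at the same y as the fin's edge
- stop: dark steel end stop clamped across the rails, 150 (x) x 40 (y) x 45 mm, with a rubber buffer 32 mm in diameter facing the carriage and a side arm that carries the index pin (a thin steel pin, 8 mm in diameter, 50 mm tall). Fixed; its axes are the rack's. Origin on the rack's middle line at the pin's y.
- mark (a point): axis of the index pin, 112 mm above the stop's origin. The carriage is at its mark when the fin's leading edge has the same y (along the rack's y axis) as this point.
- buffer (a point): middle of the rubber buffer's face, 35 mm beyond the pin (rack +y)
- spatula: stainless spatula lying on the counter on the robot's left; leave alone
- bottle_base: squat brown glass bottle base, 76 mm across, 42 mm high, on the counter on the robot's right; leave alone
- spare_cone: cream plaster support cone, 64 mm across, 50 mm high, on the counter between the bottle base and the rack; leave alone

How it is judged:
By the outcome, as a careful person would: the job done as asked, in the order asked, and still so for the second after the job is handed in, while the arm keeps its last pose, push and grip.
It also fails if it takes over 43 s, if anything falls off the work surface, if the arm or the gripper's body presses on something with over 40 N, if the wrist force passes 120 N, or if a joint passes its speed limit or range.

## Working session

There is one attempt and no reset: what is moved stays moved. The work goes in short steps, Python scripts to look and compute and a tool call to move; the robot and the scene stay as the last step left them, time stands still between calls to the robot, and variables do not carry over. Pictures are saved under pics/ and viewed, at most 10 in all, crops included, and the job is handed in when it is done.

Besides the shell and the picture viewer there is one more tool, called after "Call:" in YAML: its name, and indented under it one key for each argument. move_arm: Moves the arm, as the interface text tells. Its arguments: {"type":"object","properties":{"motion":{"type":"string"},"newtons":{"type":"number"}},"required":["motion"]}

```bash
mkdir -p pics; ls; python3 - <<'E'
from rig import robot
import cv2
o=robot.get_obs();print({k:o[k] for k in('time','position','tool_rot','ft_force','grip_width')})
for n in('scene','top'):
    p,d=robot.camera(n);m=robot.camera_model(n);print(n,m)
    cv2.imwrite(f'pics/{n}0.png',p[:,:,::-1])
    import numpy as np;np.save(f'pics/{n}0.npy',d)
E
```

```text
pics
{'time': 0.0, 'position': array([ 0.22928237, -0.58067052,  0.22958907]), 'tool_rot': array([ 9.82402184e-01,  1.86774807e-01,  1.00125405e-05, -1.05832541e-03]), 'ft_force': array([ 0.14168338, -0.39781162,  0.07465583]), 'grip_width': 0.08704103240359701}
scene {'mtx': array([[587.20039674,   0.        , 315.57020556],
       [  0.        , 587.20039674, 235.62722149],
       [  0.        ,   0.        ,   1.        ]]), 'position': array([ 1.54110294, -0.1294857 ,  1.12454118]), 'attitude': array([ 0.70165266,  0.60080812, -0.25647753, -0.28448625])}
top {'mtx': array([[479.10619058,   0.        , 313.09959723],
       [  0.        , 479.10619058, 252.1345761 ],
       [  0.        ,   0.        ,   1.        ]]), 'position': array([ 4.86480371e-01, -9.54501975e-04,  1.12481558e+00]), 'attitude': array([ 0.71690806, -0.69617559,  0.03407721, -0.01487013])}
```

View pics/top0.png

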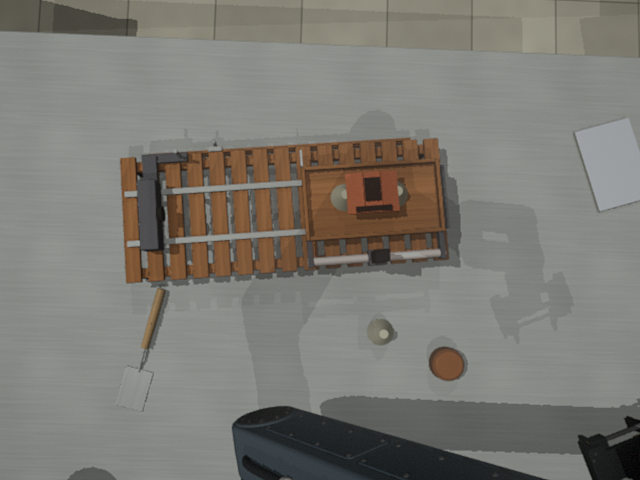

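View pics/scene0.png

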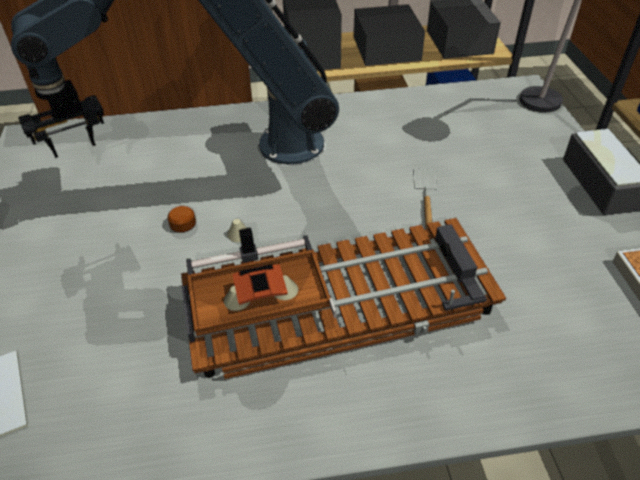

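```bash
cat > h.py <<'E'
import numpy as np, cv2
from scipy.spatial.transform import Rotation as R
from rig import robot
def ray(m,u,v):
    d=R.from_quat(m['attitude']).apply(np.linalg.inv(m['mtx'])@[u,v,1.]); return np.array(m['position']),d
def atz(m,u,v,z):
    p,d=ray(m,u,v); return p+d*(z-p[2])/d[2]
def proj(m,X):
    c=R.from_quat(m['attitude']).inv().apply(np.atleast_2d(X)-m['position'])@np.array(m['mtx']).T
    return c[:,:2]/c[:,2:]
E
python3 - <<'E'
import cv2,numpy as np
t=cv2.imread('pics/top0.png');s=cv2.imread('pics/scene0.png')
r=lambda a,k:cv2.resize(a,None,fx=k,fy=k,interpolation=cv2.INTER_CUBIC)
a=r(t[140:190,120:320],4)      # 800x200
b=r(t[230:280,290:490],4)
c=r(s[220:320,180:340],2.5) # 400x250
c=r(s[230:310,170:330],2.5) #400x200
d=r(s[240:320,400:500],2.5) # 250x200
e=np.zeros((200,800,3),np.uint8);e[:,:400]=c;e[:,400:650]=d
cv2.imwrite('pics/crop0.png',np.vstack([a,b,e]))
E
```

```text
(no output)
```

View pics/crop0.png

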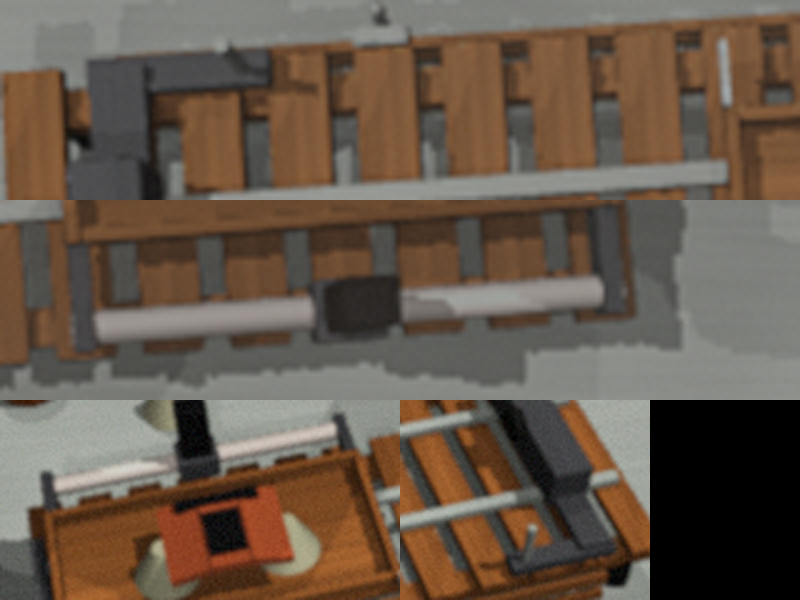

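```bash
python3 - <<'E'
from h import *
t=robot.camera_model('top');s=robot.camera_model('scene')
d=np.load('pics/top0.npy');ds=np.load('pics/scene0.npy')
def X(m,dd,u,v):
    z=dd[int(v),int(u)];p,r=ray(m,u,v);return (p+r*z).round(4)
np.set_printoptions(suppress=True,precision=4)
print('pin top cam depth',d[149:156,173:183])
print('fin',d[150:168:3,297:305])
print('post',d[248:266:3,372:392:2])
im=cv2.imread('pics/top0.png')
# tube: whitish pixels in region
def line(y0,y1,x0,x1,thr,zz):
    g=im[y0:y1,x0:x1].astype(int).min(2); P=[]
    for c in range(g.shape[1]):
        w=np.where(g[:,c]>thr)[0]
        if 3<=len(w)<=12: P.append(atz(t,x0+c,y0+w.mean(),zz)[:2])
    P=np.array(P);
    f=np.polyfit(P[:,1],P[:,0],1);k=abs(P[:,0]-np.polyval(f,P[:,1]))<.003
    f=np.polyfit(P[k,1],P[k,0],1);print(len(P),k.sum(),f)
line(248,270,318,366,140,.085);line(248,270,318,440,140,.085)
line(180,200,170,300,140,.07);line(228,250,180,300,140,.07)
def tri(a,b):
    p,u=ray(t,*a);q,v=ray(s,*b);A=np.c_[u,-v];k=np.linalg.lstsq(A,q-p,rcond=None)[0]
    print('tri',p+u*k[0],'gap',np.linalg.norm(p+u*k[0]-q-v*k[1]))
tri((175.3,151),(452.6,290));
for uv in((190,180),(240,180),(305,235)): print(uv,X(t,d,*uv))
print('post top c',X(t,d,382,252),X(t,d,381,258),'sc',X(s,ds,248,232))
E
```

```text
pin top cam depth [[1.1365 1.1383 1.1346 1.1372 1.1392 1.1408 1.137  1.1396 1.1357 1.1385]
 [1.1349 1.0155 1.0207 1.0123 1.1402 1.1407 1.1384 1.1355 1.1373 1.1387]
 [1.1347 1.0125 1.0143 1.0127 1.0171 1.1386 1.1392 1.1389 1.139  1.139 ]
 [1.1362 1.0169 1.0136 1.0158 1.0138 1.0256 1.0859 1.0837 1.0863 1.0617]
 [1.0601 1.0581 1.0166 1.0174 1.0236 1.0213 1.0351 1.0616 1.0627 1.0619]
 [1.0612 1.0573 1.0582 1.0259 1.0249 1.0291 1.0353 1.0407 1.0573 1.062 ]
 [1.0585 1.0622 1.0575 1.0588 1.0335 1.0329 1.0391 1.0451 1.054  1.0594]]
fin [[1.0779 1.0862 1.0809 1.0195 1.0235 1.081  1.0812 1.0858]
 [1.083  1.0848 1.0862 1.0224 1.0246 1.083  1.085  1.082 ]
 [1.0832 1.0831 1.0813 1.0311 1.0222 1.0825 1.0817 1.0833]
 [1.0834 1.081  1.0844 1.0809 1.0213 1.0228 1.0808 1.0823]
 [1.0796 1.0797 1.0794 1.083  1.0206 1.0229 1.0809 1.0843]
 [1.0852 1.077  1.0796 1.0796 1.0198 1.0219 1.0812 1.0803]]
post [[1.075  1.0705 1.0732 1.0751 1.0753 1.0766 1.1373 1.1333 1.1334 1.0747]
 [1.0222 0.9767 0.9618 0.9655 0.9682 0.9617 0.9639 0.9617 0.9632 1.081 ]
 [1.0055 0.9785 0.9638 0.9623 0.9606 0.9613 0.9599 0.963  0.964  0.9649]
 [1.0064 0.9814 0.9627 0.9641 0.9609 0.9649 0.9615 0.9651 0.9634 0.9644]
 [1.0122 0.9846 0.9637 0.9611 0.9616 0.9626 0.961  0.9632 0.9628 0.9651]
 [1.0169 1.006  1.0167 1.0231 1.0221 1.0219 1.0204 1.0218 1.1323 1.1329]]
34 34 [-0.1032  0.5376]
60 60 [-0.0969  0.5381]
110 110 [-0.1026  0.7159]
111 111 [-0.1028  0.6054]
tri [0.7619 0.2702 0.1211] gap 0.002286976013978988
(190, 180) [0.7141 0.251  0.0595]
(240, 180) [0.7177 0.1396 0.0606]
(305, 235) [ 0.5984 -0.0097  0.0615]
post top c [ 0.5577 -0.1647  0.1674] [ 0.5456 -0.1629  0.1674] sc [ 0.5527 -0.1596  0.1673]
```

```bash
cat >> h.py <<'E'
TH=0.1023
Y=np.array([-np.sin(TH),np.cos(TH),0]);XX=np.array([np.cos(TH),np.sin(TH),0])
def cloud(m,d,u0,u1,v0,v1):
    v,u=np.mgrid[v0:v1,u0:u1];z=d[v0:v1,u0:u1]
    r=np.stack([u,v,np.ones_like(u)],-1)@np.linalg.inv(m['mtx']).T*z[...,None]
    return R.from_quat(m['attitude']).apply(r.reshape(-1,3))+m['position'],np.c_[u.ravel(),v.ravel()]
E
python3 - <<'E'
from h import *
np.set_printoptions(suppress=True,precision=4)
t=robot.camera_model('top');d=np.load('pics/top0.npy')
P,uv=cloud(t,d,368,396,244,268);k=P[:,2]>.158;Q=P[k]
print('post',k.sum(),Q.mean(0),'rack x',np.percentile(Q@XX,[0,50,100]),'y',np.percentile(Q@Y,[0,50,100]),'z',np.median(Q[:,2]))
P,uv=cloud(t,d,295,308,146,170);k=(P[:,2]>.10);Q=P[k]
print('fin',k.sum(),'rx',np.percentile(Q@XX,[0,50,100]),'ry',np.percentile(Q@Y,[0,10,50,90,100]),'z',np.median(Q[:,2]))
for a in np.c_[uv[k],(Q@XX),(Q@Y),Q[:,2]][::4]:print(a)
P,uv=cloud(t,d,170,184,145,160);k=(P[:,2]>.108)
for a in np.c_[uv[k],(P@XX)[k],(P@Y)[k],P[k,2]]:print(a)
o=robot.get_obs();
Rt=R.from_quat(o['tool_rot']);print(Rt.as_matrix(), o['q'])
E
```

```text
post 199 [ 0.5505 -0.1639  0.1773] rack x [0.4838 0.5312 0.5446] y [-0.2371 -0.2206 -0.0506] z 0.16804710522304622
fin 57 rx [0.4838 0.7431 0.7709] ry [-0.0848 -0.0811 -0.074  -0.0717 -0.0506] z 0.11697712824640116
[300.     149.       0.4838  -0.0506   1.1248]
[301.     151.       0.7693  -0.0743   0.1168]
[301.     153.       0.7649  -0.074    0.1169]
[301.     155.       0.76    -0.0736   0.1188]
[301.     157.       0.7556  -0.0733   0.119 ]
[301.     159.       0.7513  -0.073    0.1192]
[301.     161.       0.7467  -0.0726   0.12  ]
[301.     163.       0.7431  -0.0724   0.1172]
[301.     165.       0.7382  -0.072    0.1198]
[301.     167.       0.7361  -0.0719   0.1108]
[305.     167.       0.7337  -0.0802   0.118 ]
[302.     168.       0.7332  -0.0738   0.1131]
[306.     168.       0.7315  -0.0822   0.1176]
[303.     169.       0.7309  -0.0758   0.1129]
[307.     169.       0.73    -0.0843   0.1145]
[174.     150.       0.7886   0.1942   0.1187]
[175.     150.       0.79     0.1933   0.1136]
[176.     150.       0.7873   0.1892   0.122 ]
[174.     151.       0.7856   0.1936   0.1215]
[175.     151.       0.786    0.1919   0.1198]
[176.     151.       0.7853   0.1894   0.1214]
[177.     151.       0.7865   0.1883   0.1172]
[174.     152.       0.7848   0.1948   0.117 ]
[175.     152.       0.7837   0.1919   0.1203]
[176.     152.       0.7841   0.1903   0.1182]
[177.     152.       0.7834   0.1877   0.1203]
[178.     152.       0.7867   0.1884   0.1086]
[175.     153.       0.7824   0.1927   0.1173]
[176.     153.       0.7825   0.1908   0.1165]
[177.     153.       0.7842   0.1902   0.1104]
[178.     153.       0.7833   0.1875   0.1128]
[177.     154.       0.7824   0.1906   0.109 ]
[[ 0.9302  0.367  -0.0004]
 [ 0.367  -0.9302  0.0019]
 [ 0.0003 -0.0019 -1.    ]] [-1.3735  0.5284  1.4338 -0.      1.1814 -0.1785]
```

Call:
move_arm:
  motion: "1 1 -0.6 0 0;1 1 -0.6 0 0;1 1 -0.6 0 0;1 1 -0.6 0 0;1 1 -0.6 0 0;1 1 -0.6 0 0"

```text
time: 0.6
position: [0.3727, -0.3921, 0.2301]
tool_rot: [0.982, 0.188, 0.0, -0.002]
ft_force: [0.2, -0.6, 0.1]
grip_width: 0.0869
grip_force: 0.0
```

Call:
move_arm:
  motion: "1 1 -0.6 0 0;1 1 -0.6 0 0;1 1 -0.6 0 0;1 1 -0.6 0 0;1 1 -0.6 0 0;1 1 -0.6 0 0"

```text
time: 1.1
position: [0.5149, -0.2076, 0.2303]
tool_rot: [0.982, 0.188, 0.0, -0.001]
ft_force: [0.2, -0.7, 0.5]
grip_width: 0.0871
grip_force: 0.0
```

Call:
move_arm:
  motion: "1 0.262 -0.14 0 0.087;1 0.262 -0.14 0 0.087;1 0.262 -0.14 0 0.087;1 0.262 -0.14 0 0.087"

```text
time: 1.43
position: [0.5524, -0.1644, 0.23]
tool_rot: [0.999, 0.053, -0.0, -0.0]
ft_force: [-0.2, -1.0, -0.1]
grip_width: 0.087
grip_force: 0.0
```

```bash
python3 - <<'E'
from h import *
np.set_printoptions(suppress=True,precision=4)
o=robot.get_obs();p=o['position'];M=R.from_quat(o['tool_rot']).as_matrix()
print(o['time'],p,M)
print('shift norm',M.T@(np.array([.5517,-.1651,.133])-p)/.2, 'ang',np.degrees(np.arctan2(M[1,1],M[0,1])))
m=robot.camera_model('wrist');p,d=robot.camera('wrist');cv2.imwrite('pics/w1.png',p[:,:,::-1])
G=.532*XX-.2206*Y
pts=[G+[0,0,.168]+a*XX*.013+b*Y*.015 for a,b in((-1,-1),(-1,1),(1,1),(1,-1))]
print(proj(m,pts))
P,uv=cloud(m,d,0,640,0,480);k=(P[:,2]>.15)&(P[:,2]<.175)&(abs(P@XX-.532)<.05)&(abs(P@Y+.22)<.045);Q=P[k]
print('post',k.sum(),np.percentile(Q@XX,[2,50,98]),np.percentile(Q@Y,[2,50,98]),np.median(Q[:,2]))
E
```

```text
1.4333 [ 0.5524 -0.1644  0.23  ] [[ 0.9945  0.1049 -0.0009]
 [ 0.1049 -0.9945  0.0004]
 [-0.0008 -0.0005 -1.    ]]
shift norm [-0.0032  0.0035  0.4851] ang -83.97804333308633
[[345.7373 281.1749]
 [298.     281.0172]
 [297.4827 240.9345]
 [346.6164 241.0996]]
post 2208 [0.5193 0.5341 0.5441] [-0.2347 -0.2206 -0.2064] 0.16986912588819772
```

View pics/w1.png

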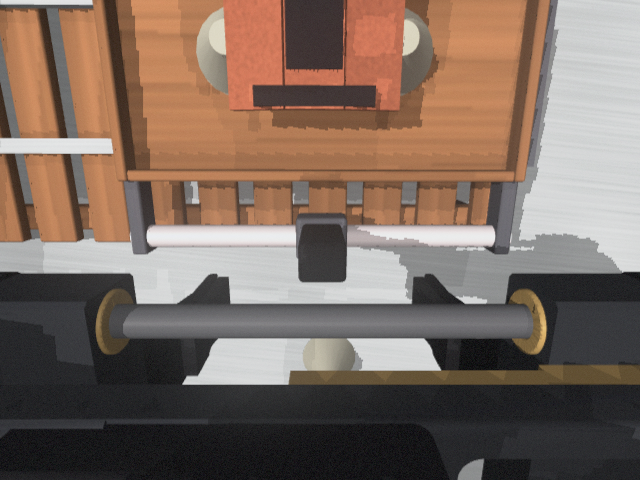

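Call:
move_arm:
  motion: "1 0 0 0.19 0;1 0 0 0.38 0;1 0 0 0.485 0;1 0 0 0.485 0;-1 0 0 0.485 0;-1 0 0 0.485 0;-1 0 0 0.485 0;-1 0 0 0.485 0;-1 0 0 0.485 0;-1 0 0 0.485 0"
  newtons: 25

```text
time: 2.32
position: [0.5524, -0.1663, 0.1346]
tool_rot: [0.999, 0.051, 0.001, 0.001]
ft_force: [-0.8, -0.8, -0.6]
grip_width: 0.0547
grip_force: 0.0
```

```bash
python3 - <<'E'
from h import *
np.set_printoptions(suppress=True,precision=4)
o=robot.get_obs();print(o['time'],o['position'],o['grip_width'],o['grip_force'],o['ft_force'])
M=R.from_quat(o['tool_rot']).as_matrix();print(M.round(4),'Y in tool',M.T@Y)
m=robot.camera_model('wrist');p,d=robot.camera('wrist');cv2.imwrite('pics/w2.png',p[:,:,::-1])
p,d=robot.camera('top');cv2.imwrite('pics/t2.png',p[:,:,::-1])
E
```

```text
2.3167 [ 0.5524 -0.1663  0.1346] 0.054716636711506 0.0 [-0.7534 -0.832  -0.5751]
[[ 0.9947  0.1025  0.0018]
 [ 0.1025 -0.9947 -0.001 ]
 [ 0.0017  0.0011 -1.    ]] Y in tool [ 0.0004 -1.     -0.0011]
```

View pics/w2.png

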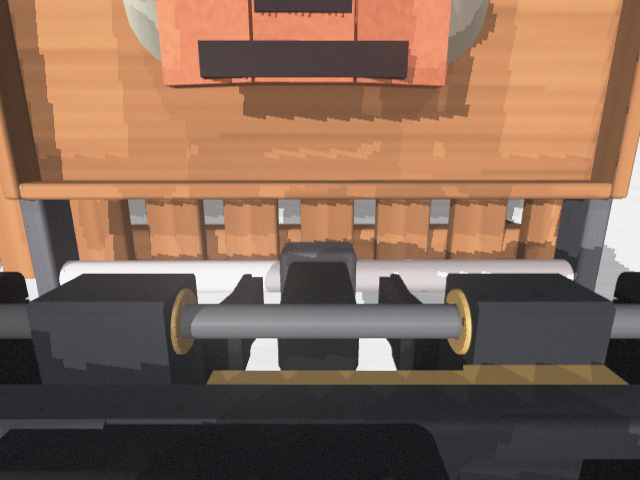

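Call:
move_arm:
  motion: "-1 0 0 0 0;-1 0 0 0 0;-1 0 0 0 0;-1 0 0 0 0;-1 0 0 0 0;-1 0 0 0 0"
  newtons: 25

```text
time: 2.92
position: [0.5518, -0.1658, 0.1336]
tool_rot: [0.999, 0.051, -0.0, -0.0]
ft_force: [0.1, 0.2, 1.1]
grip_width: 0.0297
grip_force: 25.0
```

```bash
python3 - <<'E'
from h import *
np.set_printoptions(suppress=True,precision=4)
o=robot.get_obs();print(o['time'],o['position'],o['grip_width'],o['grip_force'],o['ft_force'])
m=robot.camera_model('wrist');print(m)
p,d=robot.camera('wrist');cv2.imwrite('pics/w3.png',p[:,:,::-1]);np.save('pics/w3.npy',d)
print('sherd depth',[np.median(d[45:75,c:c+10]) for c in(210,300,390)],'rim',np.median(d[187:195,100:500]))
p,d=robot.camera('top');cv2.imwrite('pics/t3.png',p[:,:,::-1]);np.save('pics/t3.npy',d)
s,_=robot.camera('scene');cv2.imwrite('pics/s3.png',s[:,:,::-1])
cv2.imwrite('pics/v3.png',np.vstack([p[130:290,100:460,::-1],s[200:380,150:510,::-1]]))
print(robot.get_obs()['position'])
E
```

```text
2.9167 [ 0.5518 -0.1658  0.1336] 0.029731961920012193 24.96090597483544 [0.1081 0.2301 1.0544]
{'mtx': array([[365.0894,   0.    , 320.608 ],
       [  0.    , 365.0894, 242.0364],
       [  0.    ,   0.    ,   1.    ]]), 'position': array([ 0.619 , -0.1588,  0.2875]), 'attitude': array([ 0.7366, -0.6645, -0.0846,  0.0934])}
sherd depth [np.float32(0.1297716), np.float32(0.12992609), np.float32(0.13011026)] rim 0.17253396
[ 0.5519 -0.1659  0.1336]
```

View pics/v3.png

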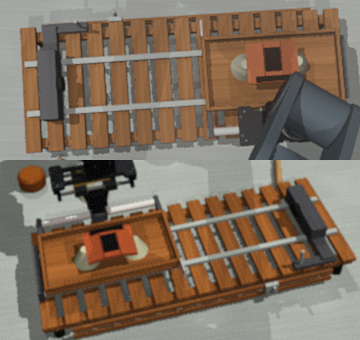

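```bash
cat > snap.py <<'E'
from h import *
import sys
ref=cv2.imread('pics/w3.png')[32:88,150:460]
G0=np.array([.5519,-.1659,.1336])@Y
def one():
    o=robot.get_obs();g=o['position']@Y-G0
    p,d=robot.camera('wrist');im=p[:,:,::-1]
    r=cv2.matchTemplate(im[27:93].copy(),ref,cv2.TM_CCOEFF_NORMED);_,s,_,(u,v)=cv2.minMaxLoc(r)
    a,b,c=r[v,u-1:u+2] if 0<u<r.shape[1]-1 else (0,1,0)
    du=u+.5*(a-c)/(a-2*b+c)-150
    x=g-du*.130/365.09
    open('log.txt','a').write(f"{o['time']:.4f} {g:.5f} {x:.5f}\n")
    print(f"t {o['time']:.3f} g {g:.4f} x {x:.4f} du {du:.2f} score {s:.3f}")
if __name__=='__main__':
    for _ in range(int(sys.argv[1]) if len(sys.argv)>1 else 1): one()
E
python3 snap.py; python3 - <<'E'
from h import *
# sub-pixel fin / pin from first top picture
t=robot.camera_model('top');im=cv2.imread('pics/top0.png').astype(float).min(2)
L=[]
for v in range(151,165):
    r=im[v,296:306]-np.median(im[v,296:306]);r[r<25]=0;L.append(atz(t,296+(r@np.arange(10))/r.sum(),v,.118))
L=np.array(L);print('fin centre ry',np.round(L@Y,4),'rx',(L@XX)[[0,-1]]);print('pin ry',atz(t,175.6,151.5,.119)@Y)
E
```

```text
t 3.067 g -0.0000 x 0.0000 du -0.16 score 0.998
fin centre ry [-0.0724 -0.0723 -0.0723 -0.0726 -0.0727 -0.0726 -0.0729 -0.0729 -0.0729
 -0.0728 -0.0727 -0.0726 -0.0726 -0.0725] rx [0.76902491 0.74075189]
pin ry 0.19088762751424387
```

Call:
move_arm:
  motion: "-1 0 -0.017 0 0;-1 0 -0.034 0 0;-1 0 -0.051 0 0;-1 0 -0.068 0 0;-1 0 -0.085 0 0;-1 0 -0.102 0 0;-1 0 -0.119 0 0;-1 0 -0.136 0 0;-1 0 -0.153 0 0;-1 0 -0.17 0 0;-1 0 -0.187 0 0;-1 0 -0.204 0 0"

```text
time: 4.12
position: [0.5477, -0.1252, 0.1339]
tool_rot: [0.999, 0.051, 0.0, 0.0]
ft_force: [-0.4, -0.8, 5.8]
grip_width: 0.0301
grip_force: 25.0
```

```bash
python3 snap.py
```

```text
t 4.117 g 0.0409 x 0.0002 du 114.45 score 0.930
```

Call:
move_arm:
  motion: "-1 0 -0.017 0 0;-1 0 -0.034 0 0;-1 0 -0.051 0 0;-1 0 -0.068 0 0;-1 0 -0.085 0 0;-1 0 -0.102 0 0;-1 0 -0.119 0 0;-1 0 -0.136 0 0;-1 0 -0.153 0 0;-1 0 -0.17 0 0;-1 0 -0.187 0 0;-1 0 -0.204 0 0"

```text
time: 5.17
position: [0.5435, -0.0847, 0.1342]
tool_rot: [0.999, 0.051, 0.0, 0.0]
ft_force: [-1.7, -1.3, 7.0]
grip_width: 0.0297
grip_force: 25.0
```

```bash
python3 snap.py
```

```text
t 5.167 g 0.0816 x 0.0175 du 180.00 score 0.834
```

Call:
move_arm:
  motion: "-1 0 -0.017 0 0;-1 0 -0.034 0 0;-1 0 -0.051 0 0;-1 0 -0.068 0 0;-1 0 -0.085 0 0;-1 0 -0.102 0 0;-1 0 -0.119 0 0;-1 0 -0.136 0 0;-1 0 -0.153 0 0;-1 0 -0.17 0 0;-1 0 -0.187 0 0;-1 0 -0.204 0 0"

```text
time: 6.22
position: [0.5394, -0.0441, 0.1345]
tool_rot: [0.999, 0.051, 0.0, 0.0]
ft_force: [-1.9, -0.1, 9.7]
grip_width: 0.0302
grip_force: 25.0
```

```bash
python3 snap.py
```

```text
t 6.217 g 0.1225 x 0.0758 du 131.02 score 0.927
```

Call:
move_arm:
  motion: "-1 0 -0.017 -0.0005 0;-1 0 -0.034 -0.001 0;-1 0 -0.051 -0.0015 0;-1 0 -0.068 -0.002 0;-1 0 -0.085 -0.0025 0;-1 0 -0.102 -0.003 0;-1 0 -0.119 -0.0035 0;-1 0 -0.136 -0.004 0;-1 0 -0.153 -0.0045 0;-1 0 -0.17 -0.005 0;-1 0 -0.187 -0.0055 0;-1 0 -0.204 -0.006 0"

```text
time: 7.27
position: [0.5351, -0.0033, 0.1348]
tool_rot: [0.999, 0.051, 0.0, -0.0]
ft_force: [-1.5, -0.4, 4.1]
grip_width: 0.0302
grip_force: 25.0
```

```bash
python3 snap.py
```

```text
t 7.267 g 0.1635 x 0.1448 du 52.31 score 0.973
```

Call:
move_arm:
  motion: "-1 0 -0.017 0 0;-1 0 -0.034 0 0;-1 0 -0.051 -0.0005 0;-1 0 -0.068 -0.0005 0;-1 0 -0.085 -0.001 0;-1 0 -0.102 -0.001 0;-1 0 -0.119 -0.001 0;-1 0 -0.136 -0.0015 0;-1 0 -0.153 -0.0015 0;-1 0 -0.17 -0.0015 0;-1 0 -0.187 -0.002 0;-1 0 -0.204 -0.002 0"

```text
time: 8.32
position: [0.531, 0.0372, 0.1352]
tool_rot: [0.999, 0.051, 0.0, 0.0]
ft_force: [-1.3, -1.0, 4.9]
grip_width: 0.0297
grip_force: 25.0
```

```bash
python3 snap.py 2; cat > fit.py <<'E'
import numpy as np,sys
from scipy.integrate import solve_ivp
from scipy.optimize import least_squares
L=np.loadtxt('log.txt')
bad=abs((L[:,1]-L[:,2])-.0641)<.0008
def sim(w,h,c,t):
    f=lambda s,y:[y[1],(a if (a:=w*w*(np.interp(s,L[:,0],L[:,1])-h-y[0])-c*y[1])>0 or y[0]>1e-5 else 0)]
    return solve_ivp(f,(L[1,0]-1.05,t[-1]+1e-6),[0,0],t_eval=t,max_step=.02,rtol=1e-7).y
def res(p): return np.r_[(sim(p[0],p[1],p[2],L[:,0])[0]-L[:,2])[~bad]/.001,(p[1]-.0785/p[0]**2)/.002,(p[2]-.05)/.02]
def fit():
    r=least_squares(res,[1.36,.042,.05],diff_step=1e-3);return r
if __name__=='__main__':
    r=fit();w,h,c=r.x;y=sim(w,h,c,L[:,0])
    print('w',w,'T',2*np.pi/w,'h',h,'h(w)',.0785/w**2,'c',c);print(np.c_[L,y[0],y[1]][-8:].round(4))
E
python3 fit.py; python3 -c "
from rig import robot;o=robot.get_obs();print(o['time'],o['ft_force'],o['joint_velocities'].round(3))"
```

```text
t 8.317 g 0.2042 x 0.1681 du 101.28 score 0.934
t 8.367 g 0.2047 x 0.1683 du 102.21 score 0.933
w 1.4441624155652388 T 4.350747007025782 h 0.041126433792133515 h(w) 0.03763895699023101 c 0.06051698002767859
[[ 3.0667e+00 -0.0000e+00  0.0000e+00  0.0000e+00  0.0000e+00]
 [ 4.1167e+00  4.0900e-02  2.0000e-04  0.0000e+00  0.0000e+00]
 [ 5.1667e+00  8.1600e-02  1.7600e-02  1.3500e-02  3.5700e-02]
 [ 6.2167e+00  1.2250e-01  7.5800e-02  7.6200e-02  7.4900e-02]
 [ 7.2667e+00  1.6350e-01  1.4480e-01  1.4490e-01  4.5900e-02]
 [ 8.3167e+00  2.0420e-01  1.6810e-01  1.6840e-01  5.8000e-03]
 [ 8.3667e+00  2.0470e-01  1.6830e-01  1.6870e-01  5.3000e-03]]
8.4167 [-0.67555803  0.11908745  5.15646514] [-0.008  0.003 -0.002 -0.006  0.001 -0.004]
```

```bash
cat > plan.py <<'E'
# python3 plan.py ncalls xf [rows per call]: per-call total g shift (m) that brings the carriage to rest at xf
from fit import *
from scipy.linalg import expm
n=int(sys.argv[1]);xf=float(sys.argv[2]);nr=int(sys.argv[3]) if len(sys.argv)>3 else 12;gap=.05
r=fit();w,h,c=r.x;tn=L[-1,0]+.05;y=sim(w,h,c,np.array([tn]));g0=L[-1,1] if len(sys.argv)<5 else float(sys.argv[4])
A=np.array([[0,1,0,0],[-w*w,-c,w*w,0],[0,0,0,1],[0,0,0,0]])
def run(S):
    z=np.array([y[0,-1],y[1,-1],g0-h,0.]);vm=0
    for s in S:
        z[3]=s/(nr/12);
        for _ in range(nr): z=expm(A/12)@z;vm=max(vm,z[1])
        z[3]=0;z=expm(A*gap)@z
    return z[:3],vm
b=run(np.zeros(n))[0];M=np.array([run(e)[0]-b for e in np.eye(n)]).T
k=1/np.array([1,w,1]) # scale
Q=np.array([xf,0,xf])-b
# minimise sum (s_i-s_{i-1})^2 with constraints
Dm=np.diff(np.eye(n),axis=0);H=Dm.T@Dm+.3*np.eye(n)
K=np.block([[H,M.T],[M,np.zeros((3,3))]]);S=np.linalg.lstsq(K,np.r_[np.zeros(n),Q],rcond=None)[0][:n]
print('w',w,'T',6.2832/w,'h',h,'c',c,'resid mm',(np.array(r.fun[:-2])).round(2)[-6:]);print('now',y[:,-1],'g0',g0)
print('per-call shift norm',(S/.2).round(4),'end',run(S))
E
python3 plan.py 5 .2616 12 .2047; python3 plan.py 4 .2616 12 .2047
```

```text
w 1.4441624155652388 T 4.3507571809648455 h 0.041126433792133515 c 0.06051698002767859 resid mm [-0.04 -0.17  0.33  0.12  0.31  0.34]
now [0.16893203 0.00470585] g0 0.2047
per-call shift norm [0.0853 0.1058 0.1194 0.1013 0.0784] end (array([2.61600000e-01, 2.87356269e-16, 2.61600000e-01]), np.float64(0.036548560048380294))
w 1.4441624155652388 T 4.3507571809648455 h 0.041126433792133515 c 0.06051698002767859 resid mm [-0.04 -0.17  0.33  0.12  0.31  0.34]
now [0.16893203 0.00470585] g0 0.2047
per-call shift norm [0.1534 0.114  0.0981 0.1246] end (array([ 2.61600000e-01, -1.85346081e-16,  2.61600000e-01]), np.float64(0.04445337358862843))
```

Call:
move_arm:
  motion: "-1 0 -0.007 0 0;-1 0 -0.014 0 0;-1 0 -0.021 0 0;-1 0 -0.028 -0.0005 0;-1 0 -0.035 -0.0005 0;-1 0 -0.042 -0.0005 0;-1 0 -0.049 -0.0005 0;-1 0 -0.056 -0.001 0;-1 0 -0.063 -0.001 0;-1 0 -0.07 -0.001 0;-1 0 -0.077 -0.001 0;-1 0 -0.084 -0.001 0"

```text
time: 9.42
position: [0.5292, 0.0538, 0.1353]
tool_rot: [0.999, 0.051, -0.0, -0.0]
ft_force: [-1.4, 0.6, 3.3]
grip_width: 0.0298
grip_force: 25.0
```

```bash
python3 snap.py
```

```text
t 9.417 g 0.2208 x 0.1726 du 135.41 score 0.923
```

Call:
move_arm:
  motion: "-1 0 -0.009 0 0;-1 0 -0.018 0 0;-1 0 -0.027 0 0;-1 0 -0.036 -0.0005 0;-1 0 -0.045 -0.0005 0;-1 0 -0.054 -0.0005 0;-1 0 -0.063 -0.0005 0;-1 0 -0.072 -0.001 0;-1 0 -0.081 -0.001 0;-1 0 -0.09 -0.001 0;-1 0 -0.099 -0.001 0;-1 0 -0.108 -0.001 0"

```text
time: 10.47
position: [0.527, 0.0753, 0.1355]
tool_rot: [0.999, 0.051, -0.0, -0.0]
ft_force: [-0.6, -0.1, 2.0]
grip_width: 0.0297
grip_force: 25.0
```

```bash
python3 snap.py; python3 plan.py 3 .2616
```

```text
t 10.467 g 0.2424 x 0.1916 du 142.87 score 0.926
w 1.4452104954980374 T 4.347601971873814 h 0.041155993454948456 c 0.058886451461827416 resid mm [ 0.39  0.18  0.22  0.25  0.18 -0.16]
now [0.1928947  0.02984582] g0 0.24245
per-call shift norm [0.1214 0.0995 0.0806] end (array([2.61600000e-01, 8.20042579e-19, 2.61600000e-01]), np.float64(0.03637474801664262))
```

Call:
move_arm:
  motion: "-1 0 -0.01 0 0;-1 0 -0.02 0 0;-1 0 -0.03 0 0;-1 0 -0.04 -0.0005 0;-1 0 -0.05 -0.0005 0;-1 0 -0.06 -0.0005 0;-1 0 -0.07 -0.0005 0;-1 0 -0.08 -0.001 0;-1 0 -0.09 -0.001 0;-1 0 -0.1 -0.001 0;-1 0 -0.11 -0.001 0;-1 0 -0.12 -0.001 0"

```text
time: 11.52
position: [0.5246, 0.0992, 0.1357]
tool_rot: [0.999, 0.051, -0.0, -0.0]
ft_force: [-1.1, -0.4, -0.6]
grip_width: 0.0297
grip_force: 25.0
```

```bash
python3 snap.py; python3 plan.py 2 .2616
```

```text
t 11.517 g 0.2665 x 0.2284 du 106.97 score 0.934
w 1.4454685776564231 T 4.346825726358659 h 0.0411485120150313 c 0.05759395045352362 resid mm [ 0.27  0.22  0.24  0.12 -0.12 -0.19]
now [0.23000664 0.03551571] g0 0.2665
per-call shift norm [0.1034 0.0784] end (array([ 2.61600875e-01, -1.24157382e-04,  2.61714703e-01]), np.float64(0.03443216446845606))
```

Call:
move_arm:
  motion: "-1 0 -0.0085 0 0;-1 0 -0.017 0 0;-1 0 -0.0255 0 0;-1 0 -0.034 0 0;-1 0 -0.0425 -0.0005 0;-1 0 -0.051 -0.0005 0;-1 0 -0.0595 -0.0005 0;-1 0 -0.068 -0.0005 0;-1 0 -0.0765 -0.0005 0;-1 0 -0.085 -0.0005 0;-1 0 -0.094 -0.0005 0;-1 0 -0.103 -0.0005 0"

```text
time: 12.57
position: [0.5224, 0.1197, 0.1359]
tool_rot: [0.999, 0.051, -0.0, -0.0]
ft_force: [-0.8, -0.3, -0.6]
grip_width: 0.0301
grip_force: 25.0
```

```bash
python3 snap.py; python3 plan.py 2 .2616 6
```

```text
t 12.567 g 0.2871 x 0.2567 du 85.30 score 0.939
w 1.4453336378182187 T 4.347231556503942 h 0.041145259518933094 c 0.05748667578056996 resid mm [ 0.23  0.26  0.12 -0.13 -0.19 -0.04]
now [0.25738983 0.01415421] g0 0.28707
per-call shift norm [0.0467 0.0329] end (array([ 0.26233469, -0.00056708,  0.26185164]), np.float64(0.012133312161074147))
```

Call:
move_arm:
  motion: "-1 0 -0.008 0 0;-1 0 -0.016 0 0;-1 0 -0.024 0 0;-1 0 -0.032 0 0;-1 0 -0.04 0 0;-1 0 -0.047 0 0;-1 0 -0.053 0 0;-1 0 -0.058 0 0;-1 0 -0.063 0 0;-1 0 -0.068 0 0;-1 0 -0.073 0 0;-1 0 -0.077 0 0"

```text
time: 13.62
position: [0.5209, 0.1349, 0.1359]
tool_rot: [0.999, 0.051, -0.0, 0.0]
ft_force: [-2.5, 0.4, 2.5]
grip_width: 0.0299
grip_force: 25.0
```

```bash
python3 snap.py 2; python3 plan.py 2 .2616 6; python3 - <<'E'
from h import *
p,d=robot.camera('top');np.save('pics/t4.npy',d);cv2.imwrite('pics/t4.png',p[:,:,::-1])
s,_=robot.camera('scene');cv2.imwrite('pics/s4.png',s[:,:,::-1])
r=lambda a:cv2.resize(a,None,fx=10,fy=10,interpolation=cv2.INTER_CUBIC)
cv2.imwrite('pics/v4.png',np.vstack([r(p[142:170,140:220,::-1]),r(s[270:300,420:500,::-1])]))
E
```

```text
t 13.617 g 0.3024 x 0.2626 du 111.63 score 0.928
t 13.667 g 0.3025 x 0.2627 du 111.84 score 0.928
w 1.4439435507315193 T 4.351416644242675 h 0.04103790354651239 c 0.06004952701870231 resid mm [ 0.36 -0.07 -0.3   0.02 -0.17 -0.27]
now [ 0.26235089 -0.00110316] g0 0.3025
per-call shift norm [ 0.0079 -0.0072] end (array([ 2.61603589e-01, -2.77100627e-06,  2.61601227e-01]), 0)
```

View pics/v4.png

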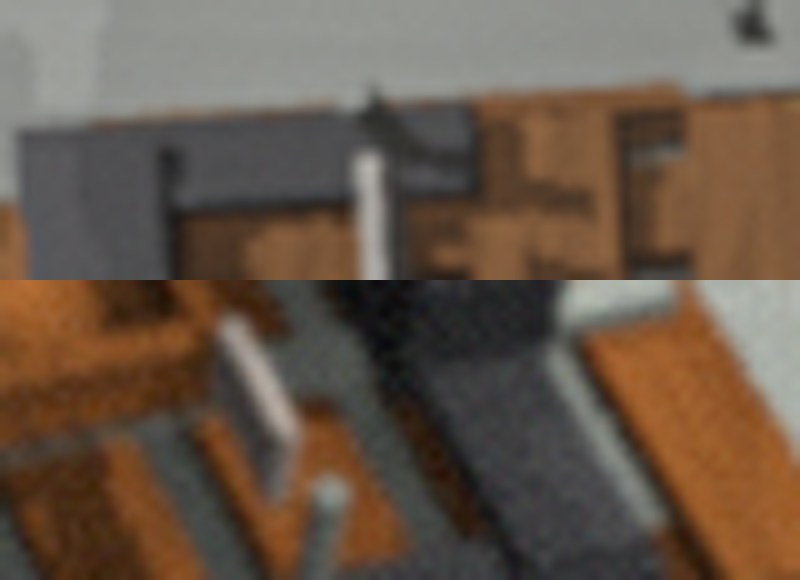

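```bash
python3 snap.py; python3 - <<'E'
from h import *
np.set_printoptions(suppress=True,precision=4)
t=robot.camera_model('top');s=robot.camera_model('scene')
for n in('top0','t4'):
    d=np.load(f'pics/{n}.npy')
    P,uv=cloud(t,d,170,184,146,156);k=(P[:,2]>.113)&(P[:,2]<.13)
    if n=='t4': k&=uv[:,1]<156
    print(n,'pin uv',uv[k].mean(0),k.sum(),'ry',atz(t,*uv[k].mean(0),.119)@Y,'rx',atz(t,*uv[k].mean(0),.119)@XX)
    print((d[148:170:1,171:182]).round(3)) if n=='t4' else 0
im=cv2.imread('pics/t4.png').astype(float).min(2);L=[]
for v in range(158,168):
    r=im[v,172:182]-100;r[r<25]=0;L.append(atz(t,172+(r@np.arange(10))/r.sum(),v,.118))
L=np.array(L);print('fin lead ry',np.round(L@Y,4)+.002,'rx',(L@XX)[[0,-1]])
f=lambda x,y:(420+(x+.5)/10-.5,270+(y-280+.5)/10-.5)
for z in(.116,.119):
  print('scene pin',z,atz(s,*f(332,490),z)@Y,atz(s,*f(332,490),z)@XX)
  for q in((299,432),(235,318)): print(' fin top lead corner',q,atz(s,*f(*q),z)@Y,atz(s,*f(*q),z)@XX)
E
```

```text
t 13.817 g 0.3023 x 0.2627 du 111.15 score 0.928
top0 pin uv [175.3846 151.3846] 13 ry 0.1913259477644738 rx 0.7853217187062689
t4 pin uv [175.5333 151.6667] 15 ry 0.19104697978728338 rx 0.7846941910617854
[[1.14  1.137 1.14  1.14  1.138 1.139 1.137 1.138 1.139 1.14  1.14 ]
 [1.138 1.139 1.136 1.137 1.141 1.139 1.14  1.139 1.137 1.141 1.139]
 [1.139 1.135 1.137 1.016 1.021 1.014 1.14  1.137 1.135 1.135 1.139]
 [1.137 1.136 1.139 1.018 1.021 1.019 1.016 1.137 1.134 1.14  1.14 ]
 [1.136 1.139 1.135 1.018 1.014 1.012 1.017 1.026 1.088 1.089 1.086]
 [1.059 1.061 1.06  1.06  1.015 1.018 1.02  1.023 1.032 1.059 1.06 ]
 [1.061 1.061 1.057 1.06  1.06  1.021 1.03  1.031 1.037 1.045 1.061]
 [1.058 1.062 1.059 1.061 1.062 1.061 1.03  1.034 1.037 1.039 1.055]
 [1.057 1.056 1.057 1.056 1.06  1.057 1.059 1.039 1.044 1.045 1.051]
 [1.059 1.055 1.058 1.061 1.058 1.058 1.061 1.061 1.052 1.052 1.05 ]
 [1.056 1.057 1.059 1.057 1.058 1.014 1.014 1.016 1.06  1.058 1.059]
 [1.057 1.058 1.058 1.058 1.058 1.012 1.012 1.012 1.061 1.061 1.058]
 [1.058 1.059 1.058 1.06  1.059 1.012 1.015 1.017 1.023 1.057 1.05
[... 420 characters left out ...]
.069 1.071 1.071 1.069 1.069 1.069 1.013 1.011 1.02  1.029 1.083]
 [1.071 1.072 1.07  1.072 1.07  1.071 1.008 1.012 1.02  1.029 1.078]
 [1.07  1.071 1.068 1.07  1.069 1.071 1.013 1.008 1.018 1.028 1.08 ]]
fin lead ry [0.1921 0.1922 0.1923 0.1923 0.1923 0.1925 0.1926 0.1927 0.1927 0.1928] rx [0.7712 0.7519]
scene pin 0.116 0.19552856235601393 0.7833137137386573
 fin top lead corner (299, 432) 0.19524780895405908 0.7658949905034125
 fin top lead corner (235, 318) 0.1948687275760068 0.7307571792529539
scene pin 0.119 0.19409564924512065 0.7855045283477481
 fin top lead corner (299, 432) 0.19381573097039884 0.7681376187327016
 fin top lead corner (235, 318) 0.19343777720533406 0.7331043281857498
```

Call:
move_arm:
  motion: "-1 0 0 0 0;-1 0 0 0 0;-1 0 0 0 0;-1 0 0 0 0;-1 0 0 0 0;-1 0 0 0 0;-1 0 0 0 0;-1 0 0 0 0;-1 0 0 0 0"

```text
time: 14.62
position: [0.5209, 0.1348, 0.1359]
tool_rot: [0.999, 0.051, -0.0, -0.0]
ft_force: [-3.0, -0.5, 4.5]
grip_width: 0.0299
grip_force: 25.0
```

```bash
python3 snap.py 2
```

```text
t 14.617 g 0.3023 x 0.2619 du 113.51 score 0.927
t 14.667 g 0.3023 x 0.2618 du 113.77 score 0.927
```

Call:
move_arm:
  motion: "-1 0 0 0 0;-1 0 0 0 0;-1 0 0 0 0;-1 0 0 0 0;-1 0 0 0 0;-1 0 0 0 0;-1 0 0 0 0;-1 0 0 0 0;-1 0 0 0 0"

```text
time: 15.47
position: [0.5209, 0.1348, 0.1359]
tool_rot: [0.999, 0.051, 0.0, 0.0]
ft_force: [-3.2, -0.1, 5.0]
grip_width: 0.0301
grip_force: 25.0
```

```bash
python3 snap.py 2
```

```text
t 15.467 g 0.3023 x 0.2602 du 118.31 score 0.923
t 15.517 g 0.3023 x 0.2601 du 118.53 score 0.923
```

Call:
move_arm:
  motion: "-1 0 0 0 0;-1 0 0 0 0;-1 0 0 0 0;-1 0 0 0 0;-1 0 0 0 0;-1 0 0 0 0;-1 0 0 0 0;-1 0 0 0 0;-1 0 0 0 0"

```text
time: 16.32
position: [0.5209, 0.1348, 0.1359]
tool_rot: [0.999, 0.051, -0.0, -0.0]
ft_force: [-3.5, -0.6, 4.9]
grip_width: 0.0297
grip_force: 25.0
```

```bash
python3 snap.py 2; python3 plan.py 3 .2620 6
```

```text
t 16.317 g 0.3023 x 0.2599 du 119.01 score 0.923
t 16.367 g 0.3023 x 0.2600 du 118.95 score 0.923
w 1.445254804266692 T 4.347468682650762 h 0.04094359494149026 c 0.06686869547974071 resid mm [-0.47 -0.47  0.02  0.06  0.61  0.64]
now [0.26067525 0.00151089] g0 0.30232
per-call shift norm [-0.004   0.0038  0.0033] end (array([ 2.62000000e-01, -4.07066064e-16,  2.62000000e-01]), np.float64(0.0016457244513409187))
```

```bash
cat > loc.py <<'E'
# local free-swing fit from time t1 (grip commanded still since), then two-call plan
import numpy as np,sys
from scipy.optimize import least_squares
L=np.loadtxt('log.txt');t1,xf,tn=map(float,sys.argv[1:4]);L=L[L[:,0]>=t1];w,z=1.445,.03
f=lambda p,t:p[0]+np.exp(-z*(t-tn))*(p[1]*np.cos(w*(t-tn))+p[2]*np.sin(w*(t-tn)))
A=np.array([f(e,L[:,0]) for e in np.eye(3)]).T
p,_,_,_=np.linalg.lstsq(A,L[:,2],rcond=None);print('centre',p[0],'amp mm',1e3*np.hypot(p[1],p[2]),'now x',p[0]+p[1],'v mm/s',1e3*w*p[2],'res mm',1e3*(A@p-L[:,2]).round(5))
# steps a1 at tn+d1, a2 at tn+d2; a1+a2=xf-p0; relative to final eq the swing must vanish
C=p[1]-1j*p[2]
best=[]
for d1 in np.arange(.04,2.5,1/12):
  for d2 in np.arange(d1+1/12,d1+3.5,1/12):
    # swing phasor after steps: C - a1 e^{-iw d1} - a2 e^{-iw d2}
    e=np.exp(-1j*w*np.array([d1,d2]));M=np.array([[e[0].real,e[1].real],[e[0].imag,e[1].imag],[1,1]])
    b=np.array([C.real,C.imag,xf-p[0]]);a=np.linalg.lstsq(M,b,rcond=None)[0];r=np.linalg.norm(M@a-b)
    best.append((r+.02*abs(a).sum()+2e-5*d2,d1,d2,*a,r))
for b in sorted(best)[:4]:print('d1 %.3f d2 %.3f a1 %.5f a2 %.5f res %.6f'%b[1:])
E
python3 loc.py 13.8 .2620 16.4167
```

```text
centre 0.2612001379158536 amp mm 1.4209223344822957 now x 0.2600053568577621 v mm/s 1.1113529700390252 res mm [ 0.02 -0.02 -0.03  0.02  0.02 -0.02 -0.01]
d1 0.373 d2 1.540 a1 -0.00048 a2 0.00128 res 0.000000
d1 0.123 d2 1.623 a1 -0.00038 a2 0.00118 res 0.000004
d1 0.540 d2 1.457 a1 -0.00065 a2 0.00144 res 0.000016
d1 0.623 d2 1.457 a1 -0.00069 a2 0.00151 res 0.000021
```

Call:
move_arm:
  motion: "-1 0 0 0 0;-1 0 0 0 0;-1 0 0 0 0;-1 0 0 0 0;-1 0 0.0024 0 0;-1 0 0.0024 0 0;-1 0 0.0024 0 0;-1 0 0.0024 0 0;-1 0 0.0024 0 0;-1 0 0.0024 0 0;-1 0 0.0024 0 0;-1 0 0.0024 0 0"

```text
time: 17.42
position: [0.521, 0.1343, 0.1359]
tool_rot: [0.999, 0.051, -0.0, 0.0]
ft_force: [-3.4, -0.6, 4.3]
grip_width: 0.0296
grip_force: 25.0
```

Call:
move_arm:
  motion: "-1 0 0 0 0;-1 0 0 0 0;-1 0 0 0 0;-1 0 0 0 0;-1 0 0 0 0;-1 0 0 0 0;-1 0 -0.0064 0 0;-1 0 -0.0064 0 0;-1 0 -0.0064 0 0"

```text
time: 18.17
position: [0.5208, 0.1356, 0.1359]
tool_rot: [0.999, 0.051, -0.0, -0.0]
ft_force: [-2.6, -1.7, 4.5]
grip_width: 0.0301
grip_force: 25.0
```

```bash
python3 snap.py 2
```

```text
t 18.167 g 0.3031 x 0.2619 du 115.67 score 0.926
t 18.217 g 0.3031 x 0.2620 du 115.63 score 0.926
```

Call:
move_arm:
  motion: "-1 0 0 0 0;-1 0 0 0 0;-1 0 0 0 0;-1 0 0 0 0;-1 0 0 0 0;-1 0 0 0 0;-1 0 0 0 0;-1 0 0 0 0;-1 0 0 0 0"

```text
time: 19.02
position: [0.5208, 0.1356, 0.1359]
tool_rot: [0.999, 0.051, -0.0, -0.0]
ft_force: [-3.4, -0.2, 4.9]
grip_width: 0.03
grip_force: 25.0
```

```bash
python3 snap.py 2
```

```text
t 19.017 g 0.3031 x 0.2620 du 115.33 score 0.927
t 19.067 g 0.3031 x 0.2620 du 115.35 score 0.927
```

Call:
move_arm:
  motion: "-1 0 0 0 0;-1 0 0 0 0;-1 0 0 0 0;-1 0 0 0 0;-1 0 0 0 0;-1 0 0 0 0;-1 0 0 0 0;-1 0 0 0 0;-1 0 0 0 0"

```text
time: 19.87
position: [0.5208, 0.1356, 0.1359]
tool_rot: [0.999, 0.051, -0.0, -0.0]
ft_force: [-2.8, -0.9, 5.0]
grip_width: 0.0297
grip_force: 25.0
```

```bash
python3 snap.py 2; python3 loc.py 18 .2620 20.03;python3 - <<'E'
from h import *
t=robot.camera_model('top');L=[]
p,d=robot.camera('top');im=p.astype(float).min(2)
for v in range(158,168):
    r=im[v,172:182]-100;r[r<25]=0;L.append(atz(t,172+(r@np.arange(10))/r.sum(),v,.118))
print('fin lead ry',np.round(np.array(L)@Y,4)+.002)
print(d[157:168,174:179].round(3))
s,_=robot.camera('scene');r=lambda a:cv2.resize(a,None,fx=16,fy=16,interpolation=cv2.INTER_CUBIC)
cv2.imwrite('pics/v5.png',np.hstack([r(p[146:172,165:190,::-1]),r(s[274:300,438:463,::-1])]))
E
```

```text
t 19.867 g 0.3031 x 0.2621 du 115.17 score 0.926
t 19.917 g 0.3031 x 0.2621 du 115.16 score 0.926
centre 0.262025739350965 amp mm 0.07181641040610799 now x 0.2620969320655813 v mm/s 0.013646966581105506 res mm [ 0.01 -0.01 -0.02  0.02 -0.02  0.01]
d1 1.207 d2 1.623 a1 0.00010 a2 -0.00013 res 0.000000
d1 1.123 d2 1.707 a1 0.00007 a2 -0.00010 res 0.000000
d1 0.957 d2 1.790 a1 0.00005 a2 -0.00007 res 0.000001
d1 1.290 d2 1.540 a1 0.00018 a2 -0.00020 res 0.000001
fin lead ry [0.1919 0.1921 0.1922 0.1921 0.1915 0.1916 0.1918 0.1917 0.1916 0.1918]
[[1.06  1.062 1.058 1.058 1.058]
 [1.057 1.054 1.059 1.013 1.015]
 [1.059 1.057 1.06  1.016 1.014]
 [1.055 1.059 1.06  1.012 1.016]
 [1.058 1.06  1.053 1.009 1.013]
 [1.068 1.064 1.063 1.012 1.009]
 [1.069 1.07  1.066 1.012 1.014]
 [1.072 1.072 1.071 1.011 1.013]
 [1.071 1.072 1.069 0.    0.   ]
 [1.071 1.067 1.071 1.009 1.015]
 [1.066 1.073 1.07  1.013 1.013]]
```

View pics/v5.png

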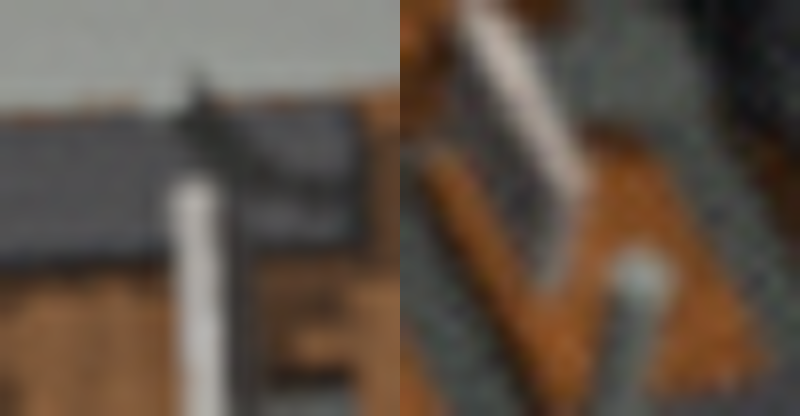

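The fin stands level with the pin (in the top view, fin edge at about column 175.5 and pin at 175.5). The remaining swing is under 0.1 mm, so I'm holding here.

Call:
move_arm:
  motion: "-1 0 0 0 0;-1 0 0 0 0;-1 0 0 0 0;-1 0 0 0 0;-1 0 0 0 0;-1 0 0 0 0;-1 0 0 0 0;-1 0 0 0 0;-1 0 0 0 0;-1 0 0 0 0;-1 0 0 0 0;-1 0 0 0 0"

```text
time: 21.07
position: [0.5208, 0.1356, 0.1359]
tool_rot: [0.999, 0.051, -0.0, 0.0]
ft_force: [-2.6, -0.4, 4.7]
grip_width: 0.03
grip_force: 25.0
```

Call:
move_arm:
  motion: "-1 0 0 0 0;-1 0 0 0 0;-1 0 0 0 0;-1 0 0 0 0;-1 0 0 0 0;-1 0 0 0 0;-1 0 0 0 0;-1 0 0 0 0;-1 0 0 0 0;-1 0 0 0 0;-1 0 0 0 0;-1 0 0 0 0"

```text
time: 22.07
position: [0.5208, 0.1356, 0.1359]
tool_rot: [0.999, 0.051, -0.0, 0.0]
ft_force: [-3.4, -0.4, 5.3]
grip_width: 0.0297
grip_force: 25.0
```

Call:
move_arm:
  motion: "-1 0 0 0 0;-1 0 0 0 0;-1 0 0 0 0;-1 0 0 0 0;-1 0 0 0 0;-1 0 0 0 0;-1 0 0 0 0;-1 0 0 0 0;-1 0 0 0 0;-1 0 0 0 0;-1 0 0 0 0;-1 0 0 0 0"

```text
time: 23.07
position: [0.5208, 0.1356, 0.136]
tool_rot: [0.999, 0.051, 0.0, 0.0]
ft_force: [-2.5, -0.7, 6.2]
grip_width: 0.0295
grip_force: 25.0
```

Call:
move_arm:
  motion: "-1 0 0 0 0;-1 0 0 0 0;-1 0 0 0 0;-1 0 0 0 0;-1 0 0 0 0;-1 0 0 0 0;-1 0 0 0 0;-1 0 0 0 0;-1 0 0 0 0;-1 0 0 0 0;-1 0 0 0 0;-1 0 0 0 0"

```text
time: 24.07
position: [0.5208, 0.1356, 0.1359]
tool_rot: [0.999, 0.051, -0.0, 0.0]
ft_force: [-2.7, -0.3, 4.4]
grip_width: 0.0299
grip_force: 25.0
```

Call:
move_arm:
  motion: "-1 0 0 0 0;-1 0 0 0 0;-1 0 0 0 0;-1 0 0 0 0;-1 0 0 0 0;-1 0 0 0 0;-1 0 0 0 0;-1 0 0 0 0;-1 0 0 0 0;-1 0 0 0 0;-1 0 0 0 0;-1 0 0 0 0"

```text
time: 25.07
position: [0.5208, 0.1356, 0.1359]
tool_rot: [0.999, 0.051, -0.0, 0.0]
ft_force: [-3.3, -0.3, 4.9]
grip_width: 0.0295
grip_force: 25.0
```

Call:
move_arm:
  motion: "-1 0 0 0 0;-1 0 0 0 0;-1 0 0 0 0;-1 0 0 0 0;-1 0 0 0 0;-1 0 0 0 0;-1 0 0 0 0;-1 0 0 0 0;-1 0 0 0 0;-1 0 0 0 0;-1 0 0 0 0;-1 0 0 0 0"

```text
time: 26.07
position: [0.5208, 0.1356, 0.1359]
tool_rot: [0.999, 0.051, -0.0, 0.0]
ft_force: [-3.5, -1.2, 5.6]
grip_width: 0.0294
grip_force: 25.0
```

```bash
python3 snap.py 2; python3 -c "
from rig import robot;print(robot.hand_in())"
```

```text
t 26.067 g 0.3031 x 0.2620 du 115.44 score 0.927
t 26.117 g 0.3031 x 0.2620 du 115.47 score 0.927
the job is handed in; nothing more can be done
None
```

The job is handed in: the carriage stands at the index pin with the fin level to about 1 mm by my camera measurements, still for about 8 s (swing under 0.1 mm) and clear of the end stop, with the grip still held.

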